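# Pack a transport case and snap its lid on

## Task

Pack the grey slide box and the blue filter case into the open transport case, both lying flat side by side on its floor. Then put the white lid on and press it down, firmly but without forcing it, until all four of the case's blue spring clips have snapped over its edge and it sits flush all round. Leave the tumbler, the tape roll and the dropper bottle where they stand.

Things in the scene. Friction and masses are not known exactly. Their poses are not given: they have to be found in the camera images.
- case_floor (a point): Centre of the inner floor of the open grey transport case, which is fixed to the table; 5 mm above the table. Its inside is 112 mm along this frame's x, 184 mm along its y and 46 mm deep along z (up); walls 5 mm thick; rim 51 mm above the table. Contents may be at most 34 mm high, or the lid's lip strikes them. Clips stand only on the two long walls.
- hook0 (a point): Nose of a blue spring clip on the case's long wall, at x = -58 mm, y = 55 mm in the case floor's frame, 51 mm above that floor; x points away from the case's inside; clip 24 mm wide. The slope above the nose leans outward, rises to 19 mm above the rim and funnels the lid in. Pushing the lid down here with some 5 to 15 N drives the clip outward until it clicks back over the lid's edge.
- hook1 (a point): Nose of a blue spring clip on the case's long wall, at x = -58 mm, y = -55 mm in the case floor's frame, 51 mm above that floor; x points away from the case's inside; clip 24 mm wide. The slope above the nose leans outward, rises to 19 mm above the rim and funnels the lid in. Pushing the lid down here with some 5 to 15 N drives the clip outward until it clicks back over the lid's edge.
- hook2 (a point): Nose of a blue spring clip on the case's long wall, at x = 58 mm, y = 55 mm in the case floor's frame, 51 mm above that floor; x points away from the case's inside; clip 24 mm wide. The slope above the nose leans outward, rises to 19 mm above the rim and funnels the lid in. Pushing the lid down here with some 5 to 15 N drives the clip outward until it clicks back over the lid's edge.
- hook3 (a point): Nose of a blue spring clip on the case's long wall, at x = 58 mm, y = -55 mm in the case floor's frame, 51 mm above that floor; x points away from the case's inside; clip 24 mm wide. The slope above the nose leans outward, rises to 19 mm above the rim and funnels the lid in. Pushing the lid down here with some 5 to 15 N drives the clip outward until it clicks back over the lid's edge.
- lid_grip (a point): Middle of the lid's blue grip bar, 28 mm above the lid's lowest edge; bar 70 mm long along this frame's x, 18 mm wide along y, its top 8 mm above this point and the plate's top 12 mm below it; z up. The lid (0.15 kg) starts flat on the table and fits either way round. Seated, this point is 62 mm above the case floor; laid loosely on the clips' slopes it is about 13 mm higher.
- lid: The loose white lid; origin at the middle of its underside (lower edge of the lip), z up. Plate 122 (x) x 194 (y) x 4 mm, its top 16 mm above the origin; below it a 12 mm deep lip that fits inside the case with 1.5 mm play each side in x and 3 mm in y. Seated, the plate lies on the case's rim, a hard stop, with the four hooks over its long edges.
- lid_press0 (a point): Ribbed thumb mark on the lid's top face, where it is pressed for one clip: at x = -43 mm, y = 55 mm from the lid's middle (frame of the lid, z up). Seated, it is 50 mm above the case floor; with its clip not yet snapped it is 7 to 14 mm higher. About 5 to 15 N here snaps the clip; the lid then meets the hard stop.
- lid_press1 (a point): Ribbed thumb mark on the lid's top face, where it is pressed for one clip: at x = -43 mm, y = -55 mm from the lid's middle (frame of the lid, z up). Seated, it is 50 mm above the case floor; with its clip not yet snapped it is 7 to 14 mm higher. About 5 to 15 N here snaps the clip; the lid then meets the hard stop.
- lid_press2 (a point): Ribbed thumb mark on the lid's top face, where it is pressed for one clip: at x = 43 mm, y = 55 mm from the lid's middle (frame of the lid, z up). Seated, it is 50 mm above the case floor; with its clip not yet snapped it is 7 to 14 mm higher. About 5 to 15 N here snaps the clip; the lid then meets the hard stop.
- lid_press3 (a point): Ribbed thumb mark on the lid's top face, where it is pressed for one clip: at x = 43 mm, y = -55 mm from the lid's middle (frame of the lid, z up). Seated, it is 50 mm above the case floor; with its clip not yet snapped it is 7 to 14 mm higher. About 5 to 15 N here snaps the clip; the lid then meets the hard stop.
- slide_box_center (a point): Centre of the grey slide box, 96 mm along this frame's x, 62 mm along its y, 26 mm thick along its z. It starts standing on a long edge on the table (62 mm high, so its z axis is level and its y axis vertical), and is about 0.085 kg. It stays shut.
- filter_case_center (a point): Centre of the blue filter case, 74 mm along this frame's x, 66 mm along its y, 30 mm high along its z; it starts flat on the table, z up; about 0.085 kg. It stays shut.
- tumbler: Maroon travel tumbler, 86 mm across, 174 mm high; origin at the centre of its foot. Bystander.
- tape_roll: Roll of green tape lying flat, 64 mm across, 19 mm high; origin at the centre of its underside. Bystander.
- dropper: Amber dropper bottle, 31 mm across, 91 mm high; origin at the centre of its foot. Bystander.
Not all that is in view belongs to the job. What is shaped like the part that bears slide_box_center but brown or orange is not meant.

How it is judged (in metres and radians):
On the way, in this order (a step that is already met when the one before it is completed fails the run):
1. slide box and filter case both lie flat on the floor of the case (z of slide_box_center in the frame of case_floor between 0.008 and 0.017 m and x of slide_box_center in the frame of case_floor between -0.035 and 0.035 m and y of slide_box_center in the frame of case_floor between -0.07 and 0.07 m and angle between the z axis of each of slide_box_center, filter_case_center and the z axis of case_floor, either way round below 0.1 rad and z of filter_case_center in the frame of case_floor between 0.01 and 0.019 m and x of filter_case_center in the frame of case_floor between -0.035 and 0.035 m and y of filter_case_center in the frame of case_floor between -0.07 and 0.07 m), for 0.2 s.
2. the lid is down under all four clips (z of lid_press0 in the frame of case_floor between 0.047 and 0.0525 m and z of lid_press1 in the frame of case_floor between 0.047 and 0.0525 m and z of lid_press2 in the frame of case_floor between 0.047 and 0.0525 m and z of lid_press3 in the frame of case_floor between 0.047 and 0.0525 m and horizontal distance between lid_grip and case_floor below 0.006 m), for 0.2 s.
At the end, for the whole second after the job is handed in: The slide box and the filter case lie flat (within 0.1 rad) on the floor of the case, inside its walls; the lid is seated: all four thumb marks within 2.5 mm of the seated height (3 mm below) and its middle within 6 mm of the case's middle; everything is at rest (all of step 1 and all of step 2 and linear speed of each of lid, slide_box, filter_case below 0.02 m/s); the robot touches nothing.
It fails at once if the lid is forced: the fingers bear on it with more than 90 N when it is on the case (contact force between the fingers and lid above 90 N and z of lid_grip in the frame of case_floor below 0.072 m and horizontal distance between lid_grip and case_floor below 0.02 m).
It fails at once if the tumbler is moved by more than 25 mm or tipped (distance of tumbler from where it was at the start of the episode above 0.025 m or angle between tumbler's own z axis and vertical above 0.3 rad).
It fails at once if the tape roll is moved by more than 25 mm or tipped (distance of tape_roll from where it was at the start of the episode above 0.025 m or angle between tape_roll's own z axis and vertical above 0.3 rad).
It fails at once if the dropper bottle is moved by more than 25 mm or tipped (distance of dropper from where it was at the start of the episode above 0.025 m or angle between dropper's own z axis and vertical above 0.3 rad).
It also fails if it takes over 72 s, if anything falls off the work surface, if the arm or the gripper's body presses on something with over 40 N, if the wrist force passes 120 N, or if a joint passes its speed limit or range.

## Robot

A 7-joint arm with a two-finger parallel gripper is mounted at the origin on the work surface; the furniture and walls round the work are solid. World frame = base frame: x ahead of the robot, y to its left, z up, the work surface at z = 0. Lengths are in mm, angles in rad, forces in N, time in s.
With the tool pointing down it reaches from about 400 to 750 mm from the base axis. Payload 19.5 kg.
Tool frame: the origin (TCP) lies at the very end of the fingers, on their centre line; the grasp point (between the pads) lies 19 mm behind it (r.tcp_to_grasp is the distance from the TCP to the grasp point, in mm); z points along the fingers, y is the direction in which the jaws open and shut (so a half turn about z gives the same grasp; the last joint's range is limited). The gripper opens to 85 mm and grips with 20 to 120 N. Pads are 22 mm wide; open, the fingers measure 114 mm over their backs; the gripper's body (76 mm by 85 mm) begins 54 mm behind the grasp point. The pads swing forward as they close: fully open they stand 13 mm farther back than shut.
Start: joints at [1.184, 0.707, -0.028, 1.485, 0.022, 0.951, -0.075], TCP at [194.347, -541.132, 231.268] pointing down, gripper open.
Joint ranges: [-2.71, 2.71], [-0.32, 2.16], [-1.57, 1.52], [0, 2.45], [-1.46, 4.6], [0, 2.02], [-2.83, 2.83]. Speed limits (rad/s): [1.89, 1.89, 2.57, 2.57, 3.01, 3.01, 3.01].

## Interface

Orientations are given as a unit quaternion [w, x, y, z].
In Python, from bench import r, viewer gives the robot as it stands.
- The arm moves only by the shell command python3 -m inch 'ROWS' [FORCE]. ROWS is JSON, a list of rows, each a list of 7 numbers: the turn, a rotation vector about the tool's x, y, z in rad, then the shift along the tool's x, y, z in mm, then the finger opening in mm, from 0 to 85.4. A call has exactly 5 rows; each row is the pose to reach, as a shift and turn from the pose commanded when the call began, along the tool's axes at that moment; what a row does not reach only later rows make up. A row lasts 1/10 s, in which the tool goes at most 50 mm and 8.59 degrees, less where a joint would pass 70% of its speed; a pose out of reach is approached as far as the arm can. A call with a gripper value outside its range is refused whole. The fingers move at their own pace and stop on an object; FORCE is the grip in N (left out, the last holds). Time passes only in rows, so rows that repeat a pose let the fingers close, or fill a call up. It gives the time, the measured TCP pose, the force and the opening at its end, in the units of the state.
- r.get_state(): the state, without advancing time (a new reading comes with each control period).
- viewer.camera(name): name is "scene" or "side" or "wrist"; returns a dict with "frame" (400x640x3 uint8, red, green, blue), "z_map" (400x640 float32, mm along the optical axis (not along the pixel's ray), 0 where there is no reading), "fx", "fy", "cx", "cy" (pixels), "D" ([k1, k2, p1, p2, k3] as OpenCV has them; the pictures are not rectified), "R" (3x3) and "t" (3): a world point X has camera coordinates R X + t. Camera axes: x right, y down, z forward; pixel columns grow to the right and rows downward; lengths in mm; the calibration is good to about 2 mm. A picture is of the moment at which its call begins.
- r.close_job(): hands the job in, once; it reports no verdict.
The state is a dict: "time_s": time; "joint_positions": joint angles; "joint_vel": joint speeds; "effort": joint torques, N m; "tool_pos": TCP position; "ee_rot": TCP orientation; "wrist_force": force on the tool from outside, world axes, zero at the start; "torque": the same for the moment, N m; "width": finger opening in mm.
Only numpy, scipy, OpenCV 4.12 (cv2) and the standard library are available. Lean on these libraries where they do the work, as an engineer would, in place of code of your own. Each camera call takes 0.05 s, during which the arm holds its last target. There are 200 camera calls.

## Working session

There is one attempt and no reset: what is moved stays moved. The work goes in short steps, Python scripts to look and compute and a shell command to move; the robot and the scene stay as the last step left them, time stands still between calls to the robot, and variables do not carry over. Pictures are saved under pics/ and viewed, about 8 in all and at most 12, crops included, and the job is handed in when it is done.

```bash
ls; mkdir -p pics
cat > h.py <<'E'
import numpy as np, cv2
from bench import r, viewer
from scipy.spatial.transform import Rotation as Ro
def cam(n):
    c=viewer.camera(n); c['K']=np.array([[c['fx'],0,c['cx']],[0,c['fy'],c['cy']],[0,0,1.]]); 
    c['R']=np.array(c['R']);c['t']=np.array(c['t']).ravel();c['D']=np.array(c['D'],float);return c
def save(c,f,crop=None,s=1):
    im=c['frame'][...,::-1]
    if crop: x0,y0,x1,y1=crop; im=im[y0:y1,x0:x1]
    cv2.imwrite('pics/'+f,cv2.resize(im,None,fx=s,fy=s,interpolation=cv2.INTER_CUBIC))
def rays(c,px):
    u=cv2.undistortPoints(np.array(px,float).reshape(-1,1,2),c['K'],c['D']).reshape(-1,2)
    return np.c_[u,np.ones(len(u))]
def onplane(c,px,z):
    d=rays(c,px)@c['R']; o=-c['R'].T@c['t']; return o+d*((z-o[2])/d[:,2])[:,None]
def cloud(c):
    h,w=c['z_map'].shape; v,u=np.mgrid[:h,:w]; d=rays(c,np.c_[u.ravel(),v.ravel()])
    P=(d*c['z_map'].reshape(-1,1)-c['t'])@c['R']; P[c['z_map'].ravel()==0]=np.nan; return P.reshape(h,w,3)
def tool(): 
    s=r.get_state(); q=s['ee_rot']; return np.array(s['tool_pos']),Ro.from_quat([q[1],q[2],q[3],q[0]])
def go(target,yaw=None):
    """print shift in tool axes to reach world target (TCP, pointing down, jaw axis y at yaw rad)"""
    p,R=tool(); print('shift',R.inv().apply(np.array(target)-p).round(1))
    if yaw is not None:
        y=np.array([np.cos(yaw),np.sin(yaw),0]);cands=[]
        for sgn in(1,-1):
            Y=sgn*y;Z=np.array([0,0,-1.]);X=np.cross(Y,Z); cands.append((R.inv()*Ro.from_matrix(np.c_[X,Y,Z])).as_rotvec())
        for k in cands: print('turn',k.round(3))
E
python3 - <<'E'
from h import *
print(r.get_state(), r.tcp_to_grasp)
for n in('scene','side'):
    c=cam(n); save(c,n+'0.png'); print(n,-c['R'].T@c['t'],c['R'][2],c['D'],(c['z_map']>0).mean())
E
```

```text
pics
{'time_s': 0.0, 'joint_positions': array([ 1.1842973 ,  0.70708678, -0.02762525,  1.48499898,  0.02196357,
        0.95090335, -0.07554381]), 'joint_vel': array([-2.79799582e-03, -2.66048283e-04,  6.82628565e-04,  1.70501736e-03,
       -1.08525799e-03, -9.37057170e-06,  1.14271137e-04]), 'effort': array([-4.70867872e-04, -8.83216381e+01,  1.23439327e+00, -2.36168754e+01,
        1.68348447e-02,  6.55411961e-03, -3.85804856e-05]), 'tool_pos': array([ 194.27552193, -540.90260925,  230.83669925]), 'ee_rot': array([-5.39754426e-04,  9.85180853e-01,  1.71517892e-01, -9.43030763e-05]), 'wrist_force': array([ 0.09621747, -0.09599124, -0.4415723 ]), 'torque': array([-0.01408041, -0.04110412, -0.02778249]), 'width': 85.4865151795208} 18.700000000000003
scene [-152.92864082  846.22554537  997.23883174] [ 0.50613801 -0.55355889 -0.66135986] [-0.07755916  0.          0.          0.          0.        ] 0.97546484375
side [-165.89133556 1320.84346487  675.52131911] [ 0.45541163 -0.79581009 -0.39910719] [0.05317635 0.         0.         0.         0.        ] 0.9186953125
```

View pics/scene0.png

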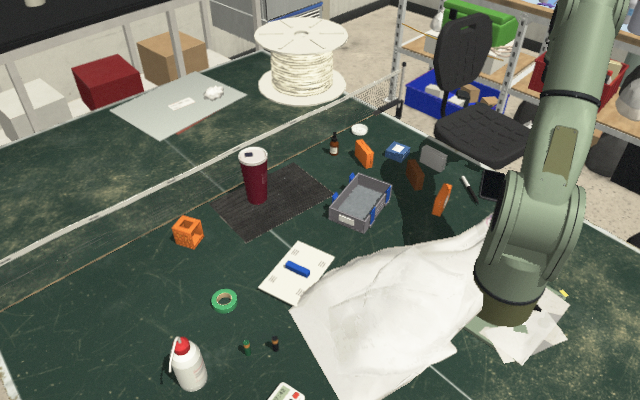

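View pics/side0.png

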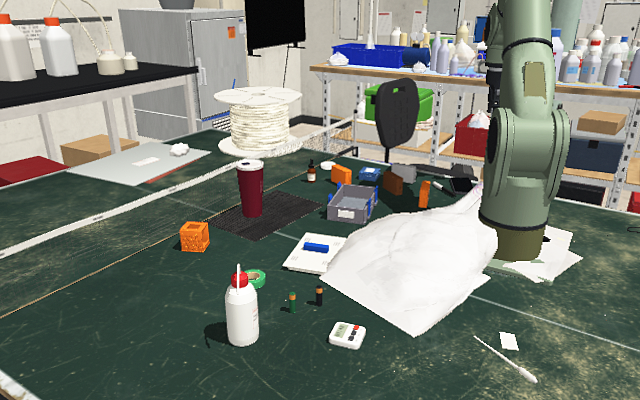

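The scene view shows several candidates for the slide box: grey at (433,158), brown at (415,175), orange at (364,153) and orange at (441,200). The grey one fits the description. The filter case is at (397,151), the transport case at (361,201) and the lid at (297,272). The tumbler is at (255,175), the tape at (224,300) and the dropper at (334,146). I'll measure these and confirm with a crop.

Run:
```python
from h import *
c=cam('scene'); save(c,'crop1.png',(310,110,510,250),4); P=cloud(c); np.save('P0.npy',P)
hsv=cv2.cvtColor(c['frame'],cv2.COLOR_RGB2HSV)
for n,(u,v) in dict(grey=(433,155),brown=(415,172),or1=(364,152),or2=(441,198),filt=(397,149),case=(358,196),lid=(297,268),tumb=(253,152),tape=(224,297),drop=(334,146),table=(300,230)).items(): print(n,P[v,u].round(0),hsv[v,u])
# rough extents of small things: points above table within x/y neighbourhoods
def ext(u,v,rad,zlo,zhi):
    c0=P[v,u,:2]; q=P.reshape(-1,3); m=(np.hypot(*(q[:,:2]-c0).T)<rad)&(q[:,2]>zlo)&(q[:,2]<zhi)
    pts=q[m,:2].astype(np.float32); print(u,v,m.sum(),cv2.minAreaRect(pts) if m.sum()>5 else '')
ext(433,150,60,45,75);ext(397,149,60,22,45);ext(415,163,60,45,75);ext(441,188,60,45,75);ext(364,145,60,45,75);ext(334,138,40,40,110)
ext(253,152,80,150,190);ext(358,196,140,45,55);ext(297,268,150,10,22)
```

```text
grey [ 446. -367.   48.] [ 19  18 115]
brown [ 428. -227.   64.] [ 12 146  70]
or1 [ 618. -201.   60.] [ 12 198 143]
or2 [ 298. -176.   65.] [ 12 193 161]
filt [ 570. -330.   31.] [ 27   9 247]
case [524. -61.   7.] [ 83   7 139]
lid [436. 298.  36.] [110 196 193]
tumb [763. 155. 173.] [ 18  16 233]
tape [525. 477.   1.] [ 29  55 111]
drop [ 729. -173.   44.] [ 12 201  85]
table [553. 171.   3.] [72 59 78]
433 150 209 ((447.5230712890625, -372.4677734375), (34.81484603881836, 88.16677856445312), 86.97673034667969)
397 149 245 ((569.9707641601562, -334.5374755859375), (71.69047546386719, 70.93657684326172), 11.217854499816895)
415 163 166 ((446.8885803222656, -255.6158447265625), (29.1427059173584, 85.59115600585938), 55.90498733520508)
441 188 11 ((319.9377746582031, -247.58233642578125), (19.627099990844727, 9.472723007202148), 27.958587646484375)
364 145 180 ((636.74609375, -224.18215942382812), (30.270557403564453, 97.39704895019531), 65.70697784423828)
334 138 80 ((738.8619995117188, -181.5834197998047), (25.94082260131836, 23.414226531982422), 22.87138557434082)
253 152 570 ((752.7825927734375, 167.11471557617188), (82.61631774902344, 90.13272857666016), 47.7849006652832)
358 196 281 ((488.1478271484375, -30.200332641601562), (133.84381103515625, 197.8685302734375), 13.46088981628418)
297 268 2404 ((419.945556640625, 304.3857421875), (161.05006408691406, 225.73629760742188), 12.263225555419922)
```

View pics/crop1.png

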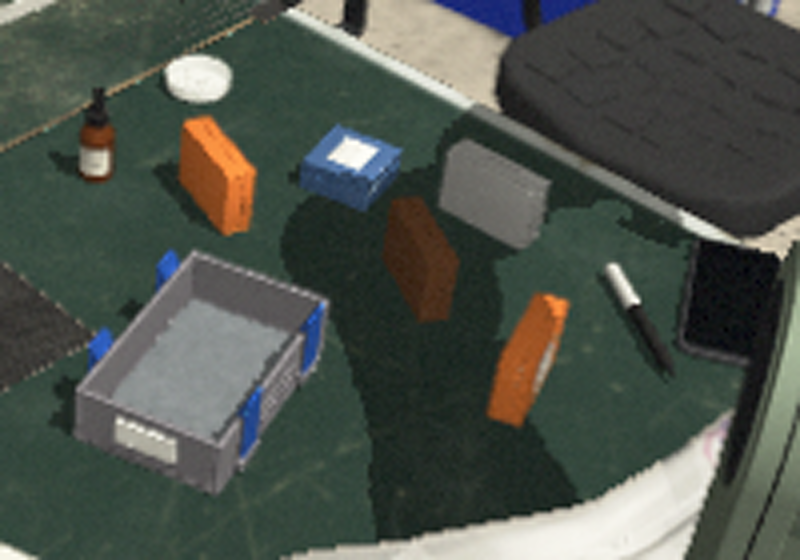

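The crop confirms the grey slide box, which is the only grey one, standing at full-frame (433,158). The brown and orange look-alikes are separate objects. I'll go above the grey and blue parts for a close look.

Run:
```python
from h import *
go((490,-330,330),np.pi/2)
print(tool()[1].as_matrix().round(2))
```

```text
shift [349.6 -98.7 -99. ]
turn [-0.000e+00 -1.000e-03 -2.797e+00]
turn [-0.001  0.     0.345]
[[ 0.94  0.34 -0.  ]
 [ 0.34 -0.94  0.  ]
 [ 0.   -0.   -1.  ]]
```

```bash
python3 -m inch '[[0,0,0.1,40,-12,-20,85],[0,0,0.2,85,-25,-40,85],[0,0,0.3,130,-37,-60,85],[0,0,0.345,175,-50,-80,85],[0,0,0.345,215,-62,-99,85]]'
python3 - <<'E'
from h import *
go((490,-330,330),np.pi/2)
E
```

```text
time_s: 0.65
tool_pos: [377.3, -408.5, 331.0]
ee_rot: [-0.0, 1.0, -0.001, -0.0]
wrist_force: [0.9, -1.3, 0.1]
width: 85.1
shift [112.6 -78.6   1. ]
turn [0.00e+00 1.00e-03 3.14e+00]
turn [-0.     0.    -0.002]
```

```bash
python3 -m inch '[[0,0,0,38,-26,0,85],[0,0,0,76,-52,0,85],[0,0,0,112,-78,0,85],[0,0,0,112,-78,0,85],[0,0,0,112,-78,0,85]]'
python3 - <<'E'
from h import *
c=cam('wrist'); save(c,'w1.png'); P=cloud(c); print(tool()[0], -c['R'].T@c['t'],c['R'][2])
np.savez('w1.npz',P=P,f=c['frame'])
q=P.reshape(-1,3)
def ext(c0,rad,zlo,zhi):
    m=(np.hypot(*(q[:,:2]-c0).T)<rad)&(q[:,2]>zlo)&(q[:,2]<zhi); pts=q[m,:2].astype(np.float32)
    print(m.sum(),np.median(q[m,2]) if m.any() else 0, cv2.minAreaRect(pts) if m.sum()>5 else '')
ext((448,-372),65,56,68); ext((448,-372),65,45,68); ext((570,-334),60,26,36); ext((570,-334),60,10,36)
E
```

```text
time_s: 1.15
tool_pos: [488.2, -331.5, 329.8]
ee_rot: [-0.0, 1.0, 0.001, -0.0]
wrist_force: [-0.9, -1.0, 0.1]
width: 85.0
[ 487.38607912 -332.4159337   330.07179564] [ 572.10832963 -332.00710766  471.63574902] [-3.27564607e-01  4.74736115e-04 -9.44828663e-01]
1143 61.2407573646782 ((450.2542419433594, -373.0162048339844), (26.157026290893555, 88.17444610595703), 88.20911407470703)
1208 61.17724917472461 ((451.9198913574219, -373.0682678222656), (26.157026290893555, 91.50737762451172), 88.20911407470703)
2403 29.523685661214287 ((572.8904418945312, -336.6383361816406), (66.35746765136719, 65.15857696533203), 8.963235855102539)
2511 29.46644165423997 ((572.83935546875, -336.6510009765625), (73.8293228149414, 65.0722885131836), 8.832058906555176)
```

View pics/w1.png

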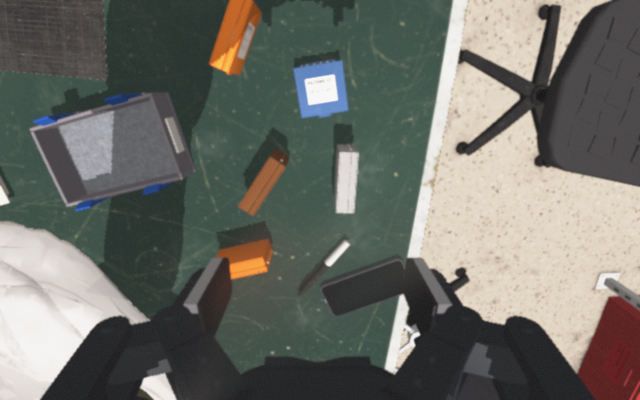

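The wrist view shows the grey box top at (346,180), the filter case at (321,88), and the case from above at (110,150). Next is the case pose from the same cloud.

Run:
```python
from h import *
d=np.load('w1.npz');P=d['P'];q=P.reshape(-1,3);hsv=cv2.cvtColor(d['f'],cv2.COLOR_RGB2HSV).reshape(-1,3)
near=np.hypot(*(q[:,:2]-(500,-40)).T)<150
blue=(abs(hsv[:,0].astype(int)-112)<12)&(hsv[:,1]>140)
for z in((46,55),(48,54)):
    m=near&(q[:,2]>z[0])&(q[:,2]<z[1])&~blue; print(m.sum(),cv2.minAreaRect(q[m,:2].astype(np.float32)))
m=near&(q[:,2]>2)&(q[:,2]<9)&(hsv[:,1]<40)&(hsv[:,2]>90); print('floor',m.sum(),cv2.minAreaRect(q[m,:2].astype(np.float32)))
img=(near&blue).reshape(400,640).astype(np.uint8)
n,l,s,c=cv2.connectedComponentsWithStats(img)
for i in range(1,n):
    if s[i,4]>15: 
        mm=(l==i).ravel(); print(s[i,4],c[i],np.nanmean(q[mm],0).round(1), np.nanpercentile(q[mm],[5,95],axis=0).round(0).tolist())
go((452,-373,60),np.radians(88.2))
```

```text
1643 ((488.39678955078125, -31.72735595703125), (126.99076843261719, 196.1509246826172), 13.212770462036133)
1434 ((488.39678955078125, -31.72735595703125), (126.99076843261719, 196.1509246826172), 13.212770462036133)
floor 7117 ((532.786376953125, -34.08180236816406), (197.50633239746094, 211.6782989501953), 11.508831024169922)
183 [118.78142077  98.09836066] [565.  -71.8  58.7] [[560.0, -82.0, 31.0], [570.0, -60.0, 70.0]]
176 [ 48.26136364 119.07386364] [540.2  35.7  58.2] [[535.0, 25.0, 33.0], [545.0, 48.0, 70.0]]
151 [153.34437086 188.55629139] [440.6 -98.3  58.6] [[417.0, -111.0, -0.0], [447.0, -64.0, 70.0]]
134 [ 86.51492537 204.39552239] [417.5   5.5  62.5] [[413.0, -4.0, 46.0], [422.0, 18.0, 70.0]]
shift [-35.2  40.6 270.1]
turn [-1.000e-03  0.000e+00 -3.111e+00]
turn [0.    0.001 0.031]
```

```bash
python3 -m inch '[[0,0,0.031,-20,20,40,55],[0,0,0.031,-35,41,85,55],[0,0,0.031,-35,41,130,55],[0,0,0.031,-35,41,175,55],[0,0,0.031,-35,41,215,55]]'
python3 - <<'E'
from h import *
c=cam('wrist'); q=cloud(c).reshape(-1,3)
def ext(c0,rad,zlo,zhi):
    m=(np.hypot(*(q[:,:2]-c0).T)<rad)&(q[:,2]>zlo)&(q[:,2]<zhi); pts=q[m,:2].astype(np.float32)
    print(m.sum(),np.median(q[m,2]) if m.any() else 0, cv2.minAreaRect(pts) if m.sum()>5 else '')
print(tool()[0]); ext((452,-373),60,57,66)
save(c,'w2.png'); go((452,-373,26),np.radians(88.2))
E
```

```text
time_s: 1.7
tool_pos: [451.3, -374.0, 113.6]
ee_rot: [-0.0, 1.0, -0.017, -0.0]
wrist_force: [0.2, -1.3, -0.4]
width: 55.0
[ 449.64868006 -372.27823235  108.04584138]
4399 61.34269765227991 ((449.9000244140625, -372.937255859375), (26.07257080078125, 88.24217987060547), 88.23823547363281)
shift [ 2.9  1.  82. ]
turn [0.01  0.007 3.14 ]
turn [-0.004  0.006 -0.002]
```

```bash
python3 -m inch '[[0,0,0,0,0,40,55],[0,0,0,0,0,75,55],[0,0,0,0,0,88,55],[0,0,0,0,0,88,22],[0,0,0,0,0,88,10]]' 40
python3 -m inch '[[0,0,0,0,0,0,10],[0,0,0,0,0,0,10],[0,0,0,0,0,0,10],[0,0,0,0,0,-15,10],[0,0,0,0,0,-50,10]]'
```

```text
time_s: 2.25
tool_pos: [453.1, -373.9, 29.1]
ee_rot: [0.001, 1.0, -0.016, 0.001]
wrist_force: [0.9, -1.4, 0.7]
width: 26.4
time_s: 2.75
tool_pos: [452.0, -372.5, 77.3]
ee_rot: [-0.001, 1.0, -0.016, -0.001]
wrist_force: [0.1, 0.3, -0.2]
width: 26.1
```

```bash
python3 -m inch '[[0,0,0,0,0,-40,10],[0,0,-0.1,5,-30,-80,10],[0,0,-0.2,10,-75,-100,10],[0,0,-0.262,16,-120,-105,10],[0,0,-0.262,21,-165,-105,10]]'
python3 - <<'E'
from h import *
go((491.3,-39.8,180),np.radians(103.2))
E
```

```text
time_s: 3.25
tool_pos: [479.2, -207.5, 184.7]
ee_rot: [0.001, 0.993, 0.116, 0.001]
wrist_force: [1.7, 0.8, -1.9]
width: 25.6
shift [  50.4 -160.4    4.6]
turn [ 4.000e-03  2.000e-03 -3.139e+00]
turn [ 0.001 -0.003  0.002]
```

```bash
python3 -m inch '[[0,0,0,12,-40,0,10],[0,0,0,25,-82,0,10],[0,0,0,38,-124,0,10],[0,0,0,50,-160,0,10],[0,0,0,50,-160,0,10]]'
python3 - <<'E'
from h import *
c=cam('wrist'); save(c,'w3.png'); P=cloud(c); np.savez('w3.npz',P=P,f=c['frame']);q=P.reshape(-1,3)
print(tool()[0])
hsv=cv2.cvtColor(c['frame'],cv2.COLOR_RGB2HSV).reshape(-1,3)
blue=(abs(hsv[:,0].astype(int)-112)<12)&(hsv[:,1]>140)
near=np.hypot(*(q[:,:2]-(489,-32)).T)<150
m=near&(q[:,2]>47)&(q[:,2]<54)&~blue; print(m.sum(),cv2.minAreaRect(q[m,:2].astype(np.float32)))
m=near&(q[:,2]>3)&(q[:,2]<9)&~blue&(abs(((q[:,:2]-(489,-32))@[.974,.228]))<60)&(abs(((q[:,:2]-(489,-32))@[-.228,.974]))<95);print('floor',m.sum(),cv2.minAreaRect(q[m,:2].astype(np.float32)))
n,l,s,cc=cv2.connectedComponentsWithStats((near&blue).reshape(400,640).astype(np.uint8))
for i in range(1,n):
    if s[i,4]>15: mm=(l==i).ravel()&(q[:,2]>62); print(s[i,4],cc[i].round(),np.nanmean(q[mm],0).round(1))
E
```

```text
time_s: 3.75
tool_pos: [491.3, -36.6, 183.5]
ee_rot: [-0.001, 0.993, 0.118, 0.001]
wrist_force: [0.6, -0.9, -0.2]
width: 25.5
[491.19290192 -39.48923911 183.48325655]
2978 ((490.4246520996094, -30.62450408935547), (129.41845703125, 194.7960662841797), 13.145033836364746)
floor 13982 ((488.34613037109375, -31.092926025390625), (108.9551010131836, 185.36892700195312), 13.024185180664062)
330 [246. 115.] [540.4  36.2  67.3]
348 [376. 116.] [564.6 -69.3  66.7]
296 [252. 250.] [417.3   9.3  66.1]
240 [371. 251.] [ 443.  -101.5   65.8]
```

View pics/w3.png

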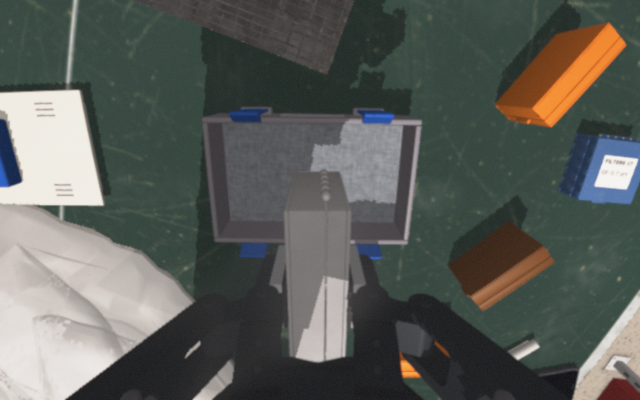

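```bash
python3 -m inch '[[0,0,0,0,0,40,10],[0,0,0,0,0,85,10],[0,0,0,0,0,120,10],[0,0,0,0,0,140,10],[0,0,0,0,0,146,10]]'
python3 -m inch '[[0,0,0,0,0,1,10],[0,0,0,0,0,2,10],[0,0,0,0,0,3,10],[0,0,0,0,0,4,10],[0,0,0,0,0,4,10]]'
python3 - <<'E'
from h import *
go((491.6,-39.1,33),np.radians(103.1)); print(r.get_state()['wrist_force'])
E
```

```text
time_s: 4.3
tool_pos: [490.4, -42.7, 35.3]
ee_rot: [-0.0, 0.993, 0.115, -0.001]
wrist_force: [0.0, 0.9, -0.7]
width: 25.7
time_s: 4.8
tool_pos: [491.5, -41.7, 33.8]
ee_rot: [0.0, 0.993, 0.115, 0.001]
wrist_force: [-2.8, 0.0, 23.8]
width: 25.5
shift [ 0.7 -2.5  0.8]
turn [ 3.000e-03  1.000e-03 -3.139e+00]
turn [ 0.    -0.002  0.002]
[-2.78161121  0.02829142 23.80229378]
```

```bash
python3 -m inch '[[0,0,0,0,-1,-3,60],[0,0,0,0,0,-3,60],[0,0,0,0,0,-3,60],[0,0,0,0,0,-30,60],[0,0,0,0,0,-75,60]]'
python3 -m inch '[[0,0,0,0,-20,-5,0],[0,0,0,0,-42,-5,0],[0,0,0,0,-42,0,0],[0,0,0,0,-42,0,0],[0,0,0,0,-42,0,0]]' 40
python3 - <<'E'
from h import *
c=cam('wrist'); save(c,'w4.png'); P=cloud(c);q=P.reshape(-1,3)
C=np.array([489.8,-31.3]);ex=np.array([np.cos(.2287),np.sin(.2287)]);ey=np.array([-ex[1],ex[0]])
d=q[:,:2]-C; L=np.c_[d@ex,d@ey,q[:,2]]
m=(abs(L[:,0])<53)&(abs(L[:,1])<60)&(q[:,2]>60)&(q[:,2]<71); print(m.sum(),np.nanpercentile(L[m],[1,50,99],axis=0).round(1).tolist())
p=tool()[0];print(p,(p[:2]-C)@ex,(p[:2]-C)@ey,r.get_state()['width'])
E
```

```text
time_s: 5.3
tool_pos: [489.9, -41.7, 106.6]
ee_rot: [-0.0, 0.993, 0.115, -0.002]
wrist_force: [0.6, -0.4, 1.6]
width: 60.1
time_s: 5.8
tool_pos: [481.3, -1.6, 107.1]
ee_rot: [0.0, 0.993, 0.115, -0.0]
wrist_force: [0.0, -0.1, 0.2]
width: 0.3
4978 [[-46.9, -23.3, 61.2], [1.4, -10.0, 66.2], [39.8, 2.1, 67.6]]
[481.40348191  -1.56912    107.19064463] -1.43755474271992 30.86033340477387 -0.30944002719316793
```

```bash
python3 -m inch '[[0,0,0,0,0,30,0],[0,0,0,0,0,52,0],[0,0,0,0,5,52,0],[0,0,0,0,12,52,0],[0,0,0,0,18,52,0]]'
python3 -m inch '[[0,0,0,0,6,0,0],[0,0,0,0,12,0,0],[0,0,0,0,18,0,0],[0,0,0,0,24,0,0],[0,0,0,0,30,0,0]]'
python3 -m inch '[[0,0,0,0,0,0,0],[0,0,0,0,0,0,0],[0,0,0,0,0,-40,0],[0,0,0,0,-20,-85,0],[0,0,0,0,-40,-125,0]]'
cat >> h.py <<'E'
C=np.array([489.8,-31.3]);ex=np.array([np.cos(.2287),np.sin(.2287)]);ey=np.array([-ex[1],ex[0]])
def W(x,y,z): return np.r_[C+x*ex+y*ey,z]
def local(q): d=q[:,:2]-C; return np.c_[d@ex,d@ey,q[:,2]]
E
python3 - <<'E'
from h import *
c=cam('wrist'); save(c,'w5.png'); P=cloud(c);L=local(P.reshape(-1,3))
m=(abs(L[:,0])<53)&(abs(L[:,1])<90)&(L[:,2]>14)&(L[:,2]<71); print(m.sum(),np.nanpercentile(L[m],[1,50,99],axis=0).round(1).tolist())
m=m&(L[:,2]>26)&(L[:,2]<36);R=cv2.minAreaRect(L[m,:2].astype(np.float32));print(m.sum(),R)
go((572.8,-336.7,200),np.radians(98.8))
E
```

```text
time_s: 6.35
tool_pos: [486.1, -19.4, 56.4]
ee_rot: [0.0, 0.993, 0.115, 0.001]
wrist_force: [-0.7, 0.3, 0.2]
width: 0.0
time_s: 6.85
tool_pos: [492.4, -48.0, 55.4]
ee_rot: [-0.0, 0.993, 0.115, 0.0]
wrist_force: [-0.2, -0.4, -0.0]
width: -0.3
time_s: 7.35
tool_pos: [482.8, -7.9, 182.0]
ee_rot: [-0.0, 0.993, 0.115, -0.0]
wrist_force: [0.1, 0.8, 0.6]
width: 0.3
5659 [[-46.4, -87.0, 15.1], [1.3, -55.3, 30.2], [41.7, -25.9, 31.8]]
5305 ((-3.587139129638672, -56.12896728515625), (63.30710983276367, 87.62137603759766), 89.53485870361328)
shift [  9.8 343.8 -13.3]
turn [ 9.000e-03 -2.000e-03 -3.062e+00]
turn [-0.001 -0.006  0.08 ]
```

View pics/w5.png

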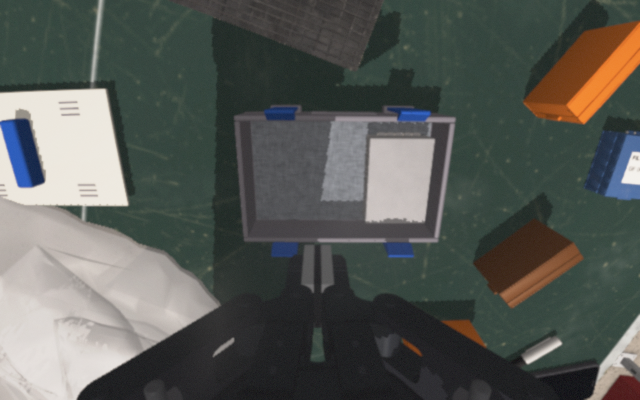

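The slide box lies flat at (400,180) in the picture, which is y ≈ −56 in the case frame. Next is the filter case.

```bash
python3 -m inch '[[0,0,0.08,2,40,-10,85],[0,0,0.08,4,85,-13,85],[0,0,0.08,6,130,-13,85],[0,0,0.08,8,175,-13,85],[0,0,0.08,10,220,-13,85]]'
python3 -m inch '[[0,0,0,1,42,0,85],[0,0,0,1,84,0,85],[0,0,0,0,124,0,85],[0,0,0,0,124,0,85],[0,0,0,0,124,0,85]]'
python3 - <<'E'
from h import *
c=cam('wrist'); save(c,'w6.png'); P=cloud(c);q=P.reshape(-1,3)
for z in((25,36),(10,36)):
    m=(np.hypot(*(q[:,:2]-(572.8,-336.7)).T)<62)&(q[:,2]>z[0])&(q[:,2]<z[1]);R=cv2.minAreaRect(q[m,:2].astype(np.float32));print(m.sum(),R)
(x,y),(w,h),a=R; 
go((x,y,4),np.radians(98.8)); print(r.get_state()['width'])
E
```

```text
time_s: 7.9
tool_pos: [543.5, -221.9, 193.3]
ee_rot: [-0.0, 0.997, 0.076, 0.0]
wrist_force: [1.3, -0.3, -0.1]
width: 72.1
time_s: 8.4
tool_pos: [561.7, -343.1, 192.6]
ee_rot: [-0.0, 0.997, 0.075, -0.0]
wrist_force: [0.3, 0.4, 0.6]
width: 84.9
4217 ((573.7096557617188, -337.0786437988281), (66.54441833496094, 66.1003189086914), 8.876189231872559)
4482 ((573.8955078125, -337.04962158203125), (73.77893829345703, 66.1003189086914), 8.876188278198242)
shift [ 12.6  -3.  188.9]
turn [0.000e+00 2.000e-03 3.139e+00]
turn [-0.001  0.    -0.002]
85.05420384440477
```

```bash
python3 -m inch '[[0,0,0,6,-1,40,85],[0,0,0,12,-3,80,85],[0,0,0,12,-3,120,85],[0,0,0,12,-3,150,85],[0,0,0,12,-3,150,85]]'
python3 -m inch '[[0,0,0,0,0,15,85],[0,0,0,0,0,30,85],[0,0,0,0,0,37,85],[0,0,0,0,0,37,85],[0,0,0,0,0,37,50]]' 40
python3 -m inch '[[0,0,0,0,0,0,50],[0,0,0,0,0,0,50],[0,0,0,0,0,0,50],[0,0,0,0,0,-10,50],[0,0,0,0,0,-40,50]]'
```

```text
time_s: 8.95
tool_pos: [572.0, -335.8, 39.9]
ee_rot: [-0.002, 0.997, 0.076, -0.002]
wrist_force: [0.5, 0.7, -0.3]
width: 85.1
time_s: 9.45
tool_pos: [573.5, -338.4, 6.8]
ee_rot: [0.0, 0.997, 0.075, 0.0]
wrist_force: [-0.0, 0.0, 0.0]
width: 72.7
time_s: 9.95
tool_pos: [572.2, -337.6, 45.3]
ee_rot: [-0.001, 0.997, 0.075, -0.002]
wrist_force: [-0.5, -0.2, 0.0]
width: 65.4
```

```bash
python3 -m inch '[[0,0,0,0,0,-45,50],[0,0,-0.04,0,-20,-90,50],[0,0,-0.08,0,-55,-125,50],[0,0,-0.08,-2,-100,-135,50],[0,0,-0.08,-3,-145,-135,50]]'
python3 - <<'E'
from h import *
go(W(0,36,180),np.radians(103.1))
E
```

```text
time_s: 10.45
tool_pos: [548.5, -194.3, 183.9]
ee_rot: [0.001, 0.993, 0.115, 0.002]
wrist_force: [1.4, -0.2, -1.5]
width: 65.4
shift [ -20.  -208.1    3.5]
turn [ 5.00e-03  3.00e-03 -3.14e+00]
turn [ 0.002 -0.003  0.001]
```

```bash
python3 -m inch '[[0,0,0,-4,-45,0,50],[0,0,0,-8,-90,0,50],[0,0,0,-12,-135,0,50],[0,0,0,-16,-175,0,50],[0,0,0,-20,-208,0,50]]'
python3 -m inch '[[0,0,0,0,0,10,50],[0,0,0,0,0,40,50],[0,0,0,0,0,70,50],[0,0,0,0,0,90,50],[0,0,0,0,0,90,50]]'
python3 - <<'E'
from h import *
go(W(0,36,15),np.radians(103.1));p=tool()[0];print(local(p[None]))
c=cam('wrist'); L=local(cloud(c).reshape(-1,3)); p=tool()[0]
m=(abs(L[:,0])<60)&(abs(L[:,1]-36)<60)&(L[:,2]>p[2]+15)&(L[:,2]<p[2]+32);print(m.sum(),np.percentile(L[m],[2,98],axis=0).round(1).tolist())
E
```

```text
time_s: 10.95
tool_pos: [480.8, 4.6, 182.2]
ee_rot: [-0.0, 0.993, 0.116, 0.001]
wrist_force: [0.5, -0.3, -1.6]
width: 65.1
time_s: 11.45
tool_pos: [480.8, 2.2, 90.0]
ee_rot: [-0.0, 0.993, 0.115, -0.001]
wrist_force: [0.8, -1.0, -0.6]
width: 65.1
shift [ 1.4 -1.3 75. ]
turn [-4.00e-03 -1.00e-03 -3.14e+00]
turn [-0.001  0.003  0.002]
[[-1.2071295  34.66286934 89.96772456]]
19894 [[-31.6, -1.4, 108.6], [31.9, 70.0, 120.2]]
```

```bash
python3 -m inch '[[0,0,0,1,0,30,50],[0,0,0,1,0,55,50],[0,0,0,1,0,70,50],[0,0,0,1,0,76,50],[0,0,0,1,0,78,50]]'
python3 -m inch '[[0,0,0,0,0,1,50],[0,0,0,0,0,2,50],[0,0,0,0,0,3,50],[0,0,0,0,0,3,50],[0,0,0,0,0,3,50]]'
```

```text
time_s: 12.0
tool_pos: [483.0, 2.7, 14.1]
ee_rot: [0.0, 0.993, 0.115, 0.0]
wrist_force: [-0.1, -0.2, 0.3]
width: 65.2
time_s: 12.5
tool_pos: [483.0, 2.8, 12.0]
ee_rot: [0.0, 0.993, 0.115, 0.001]
wrist_force: [-4.4, -0.0, 33.2]
width: 65.2
```

Contact with the floor. I'll release with a small opening, rise, and look.

```bash
python3 -m inch '[[0,0,0,0,0,-2,72],[0,0,0,0,0,-2,72],[0,0,0,0,0,-2,72],[0,0,0,0,0,-20,72],[0,0,0,0,0,-60,72]]'
python3 -m inch '[[0,0,0,0,-20,-40,72],[0,0,0,0,-45,-80,60],[0,0,0,0,-85,-110,60],[0,0,0,0,-125,-120,60],[0,0,0,0,-160,-120,60]]'
python3 - <<'E'
from h import *
c=cam('wrist'); save(c,'w7.png'); P=cloud(c);q=P.reshape(-1,3);L=local(q)
m=(abs(L[:,0])<53)&(abs(L[:,1])<90)&(L[:,2]>20)&(L[:,2]<45)
for s in(L[:,1]<-18,L[:,1]>-10): k=m&s;print(k.sum(),np.percentile(L[k],[2,50,98],axis=0).round(1).tolist())
hsv=cv2.cvtColor(c['frame'],cv2.COLOR_RGB2HSV).reshape(-1,3); blue=(abs(hsv[:,0].astype(int)-112)<14)&(hsv[:,1]>140)
near=(np.hypot(*(q[:,:2]-(430,300)).T)<180)
k=near&blue&(q[:,2]>31)&(q[:,2]<42);print('bar',k.sum(),cv2.minAreaRect(q[k,:2].astype(np.float32)))
go((430,300,200),np.radians(103.1));print(tool()[0])
E
```

```text
time_s: 13.0
tool_pos: [481.4, 2.7, 69.3]
ee_rot: [-0.0, 0.993, 0.115, -0.002]
wrist_force: [0.8, 0.4, 0.6]
width: 71.9
time_s: 13.5
tool_pos: [445.7, 160.6, 191.9]
ee_rot: [-0.001, 0.993, 0.115, 0.001]
wrist_force: [0.9, -0.1, -1.1]
width: 59.8
4881 [[-45.2, -86.1, 21.6], [-0.4, -52.1, 30.1], [39.6, -25.0, 31.5]]
4499 [[-29.9, 3.3, 23.0], [5.4, 37.7, 34.2], [36.3, 68.0, 35.8]]
bar 1150 ((441.81787109375, 293.0655517578125), (67.01180267333984, 17.087778091430664), 13.28203296661377)
shift [  17.9 -133.6   -8.6]
turn [ 2.000e-03 -6.000e-03 -3.133e+00]
turn [-0.004 -0.001  0.009]
[443.95840489 165.95611752 190.89999126]
```

View pics/w7.png

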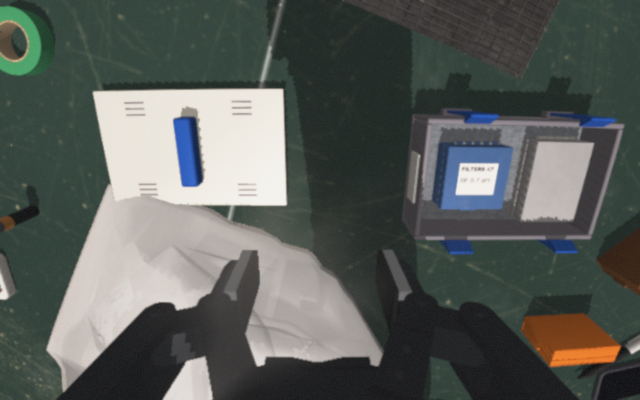

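Both parts lie flat and side by side (filter case at (475,178), slide box at (557,178)). The lid bar is at (188,150), with the same yaw as the case.

```bash
python3 -m inch '[[0,0,0,9,-42,0,45],[0,0,0,18,-85,15,45],[0,0,0,27,-129,40,45],[0,0,0,27,-129,70,45],[0,0,0,27,-129,90,45]]'
python3 - <<'E'
from h import *
c=cam('wrist'); save(c,'w8.png'); P=cloud(c);q=P.reshape(-1,3)
hsv=cv2.cvtColor(c['frame'],cv2.COLOR_RGB2HSV).reshape(-1,3); blue=(abs(hsv[:,0].astype(int)-112)<14)&(hsv[:,1]>140)
near=(np.hypot(*(q[:,:2]-(440,293)).T)<80)
k=near&blue&(q[:,2]>31)&(q[:,2]<42);R=cv2.minAreaRect(q[k,:2].astype(np.float32));print('bar',k.sum(),R,np.median(q[k,2]))
P0=np.load('P0.npy').reshape(-1,3);d=P0[:,:2]-(442,293);print('cloth max z near',[ (a,np.nanmax(P0[(np.hypot(*d.T)<a),2])) for a in(60,100,150)])
go((*R[0],18.5),np.radians(103.2));print(tool()[0])
E
```

```text
time_s: 14.05
tool_pos: [441.7, 291.0, 98.3]
ee_rot: [0.0, 0.993, 0.116, -0.001]
wrist_force: [0.4, -0.1, -0.9]
width: 44.8
bar 1196 ((455.0111389160156, 297.0226745605469), (42.051422119140625, 15.893043518066406), 13.814472198486328) 35.13693450663554
cloth max z near [(60, np.float64(41.05587039215398)), (100, np.float64(85.33502919601283)), (150, np.float64(113.60733678520981))]
shift [15.4 -4.  77.6]
turn [-7.00e-03  3.00e-03 -3.14e+00]
turn [0.002 0.004 0.001]
[441.20166497 289.78909429  96.19863004]
```

```bash
python3 -m inch '[[0,0,0,1,-3,30,45],[0,0,0,1,-3,55,45],[0,0,0,1,-3,68,45],[0,0,0,1,-3,74,45],[0,0,0,1,-3,78,45]]'
python3 - <<'E'
from h import *
print(tool()[0],r.get_state()['wrist_force'])
E
```

```text
time_s: 14.6
tool_pos: [443.3, 293.4, 22.7]
ee_rot: [-0.0, 0.993, 0.115, 0.0]
wrist_force: [0.8, -1.2, 0.2]
width: 44.8
[443.252585   293.39689457  22.72368502] [ 0.78591723 -1.19026227  0.15434856]
```

```bash
python3 -m inch '[[0,0,0,-1,0,1,45],[0,0,0,-1,0,1.5,10],[0,0,0,-1,0,1.5,5],[0,0,0,-1,0,1.5,5],[0,0,0,-1,0,1.5,5]]' 60
python3 -m inch '[[0,0,0,0,0,-1,5],[0,0,0,0,0,-5,5],[0,0,0,0,0,-15,5],[0,0,0,0,0,-40,5],[0,0,0,0,0,-80,5]]'
```

```text
time_s: 15.1
tool_pos: [442.1, 293.4, 21.6]
ee_rot: [-0.0, 0.993, 0.115, 0.0]
wrist_force: [-1.9, -0.5, 7.9]
width: 16.3
time_s: 15.6
tool_pos: [441.3, 292.7, 101.2]
ee_rot: [0.001, 0.993, 0.115, -0.001]
wrist_force: [0.5, 0.3, -0.2]
width: 16.3
```

```bash
python3 -m inch '[[0,0,0,0,10,-30,5],[0,0,0,-4,45,-50,5],[0,0,0,-8,88,-60,5],[0,0,0,-12,130,-60,5],[0,0,0,-14,170,-60,5]]'
python3 -m inch '[[0,0,0,-3,42,0,5],[0,0,0,-6,84,0,5],[0,0,0,-9,120,0,5],[0,0,0,-12,150,0,5],[0,0,0,-12,157,0,5]]'
python3 - <<'E'
from h import *
c=cam('wrist'); save(c,'w9.png'); q=cloud(c).reshape(-1,3);L=local(q);p,R=tool();print(p,local(p[None]),r.get_state()['width'])
hsv=cv2.cvtColor(c['frame'],cv2.COLOR_RGB2HSV).reshape(-1,3)
zt=p[2]-5.6
m=(abs(L[:,2]-zt)<5)&(hsv[:,1]<50)&(hsv[:,2]>120)&(np.hypot(L[:,0],L[:,1])<140);print(m.sum(),np.percentile(L[m],[.5,50,99.5],axis=0).round(1).tolist());print(cv2.minAreaRect(L[m,:2].astype(np.float32)))
A=np.c_[L[m,:2],np.ones(m.sum())];print('plane',np.linalg.lstsq(A,L[m,2],rcond=None)[0])
E
```

```text
time_s: 16.1
tool_pos: [467.2, 122.8, 162.0]
ee_rot: [-0.0, 0.993, 0.115, 0.001]
wrist_force: [0.4, 0.8, -1.8]
width: 16.6
time_s: 16.6
tool_pos: [491.5, -34.7, 161.6]
ee_rot: [0.001, 0.994, 0.113, 0.0]
wrist_force: [0.7, 0.5, -1.1]
width: 16.4
[491.60393309 -33.78792113 161.49732778] [[  1.19292168  -2.832113   161.49732778]] 16.484765857658846
50446 [[-56.6, -99.8, 153.7], [23.9, -4.4, 155.2], [60.5, 91.6, 156.7]]
((-0.35219573974609375, -3.9201126098632812), (195.27621459960938, 122.5976791381836), 89.82583618164062)
plane [-8.54332590e-04 -6.70500839e-04  1.55223642e+02]
```

View pics/w9.png

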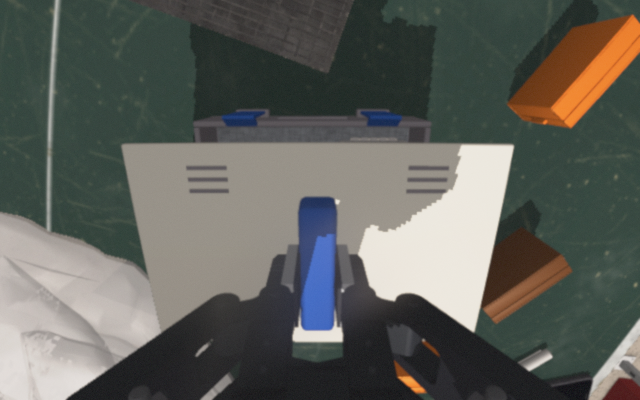

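```bash
python3 -m inch '[[0,0,0,0,-3,20,5],[0,0,0,0,-3,40,5],[0,0,0,0,-3,58,5],[0,0,0,0,-3,68,5],[0,0,0,0,-3,72,5]]'
python3 - <<'E'
from h import *
c=cam('wrist'); q=cloud(c).reshape(-1,3);L=local(q);p,R=tool();print(p,local(p[None]))
hsv=cv2.cvtColor(c['frame'],cv2.COLOR_RGB2HSV).reshape(-1,3)
m=(abs(L[:,2]-p[2]+5.6)<5)&(hsv[:,1]<50)&(hsv[:,2]>120)&(np.hypot(L[:,0],L[:,1])<140);print(m.sum());print(cv2.minAreaRect(L[m,:2].astype(np.float32)))
blue=(abs(hsv[:,0].astype(int)-112)<12)&(hsv[:,1]>140)&(np.hypot(L[:,0],L[:,1])<100)&(L[:,2]>60)&(L[:,2]<74)&(abs(L[:,1])>35);
for sx in(1,-1):
  for sy in(1,-1):
    k=blue&(L[:,0]*sx>40)&(L[:,1]*sy>0);print(sx,sy,k.sum(),np.percentile(L[k],[5,50,95],axis=0).round(1).tolist() if k.any() else '')
E
```

```text
time_s: 17.15
tool_pos: [490.6, -27.4, 88.5]
ee_rot: [-0.0, 0.993, 0.116, -0.0]
wrist_force: [0.2, -0.0, -1.4]
width: 16.4
[490.60207672 -27.60231835  88.42944659] [[ 1.61949939  3.41956113 88.42944659]]
50371
((0.175994873046875, 3.3221435546875), (122.8786392211914, 195.33346557617188), 0.15455563366413116)
1 1 652 [[60.6, 43.3, 60.7], [65.0, 53.9, 66.8], [67.6, 64.9, 70.0]]
1 -1 641 [[60.1, -64.7, 61.1], [64.8, -53.7, 67.0], [67.4, -43.1, 69.8]]
-1 1 0 
-1 -1 0
```

```bash
python3 -m inch '[[0,0,0,0,3,2,5],[0,0,0,0,3,6,5],[0,0,0,0,3,10,5],[0,0,0,0,3,12,5],[0,0,0,0,3,13,5]]'
python3 - <<'E'
from h import *
c=cam('wrist'); q=cloud(c).reshape(-1,3);L=local(q);p,R=tool();print(p,local(p[None]),r.get_state()['wrist_force'])
hsv=cv2.cvtColor(c['frame'],cv2.COLOR_RGB2HSV).reshape(-1,3)
m=(abs(L[:,2]-p[2]+5.6)<5)&(hsv[:,1]<50)&(hsv[:,2]>120)&(np.hypot(L[:,0],L[:,1])<140);print(m.sum());print(cv2.minAreaRect(L[m,:2].astype(np.float32)))
A=np.c_[L[m,:2],np.ones(m.sum())];print('plane',np.linalg.lstsq(A,L[m,2],rcond=None)[0])
E
```

```text
time_s: 17.7
tool_pos: [491.4, -31.0, 75.7]
ee_rot: [-0.0, 0.993, 0.115, -0.0]
wrist_force: [-0.1, -0.4, -1.5]
width: 16.5
[491.37693509 -31.02800377  75.607465  ] [[ 1.59753946 -0.09259544 75.607465  ]] [-0.30218583  0.03816886 -0.9494022 ]
50402
((0.37520599365234375, -0.6409835815429688), (122.49821472167969, 194.6773681640625), 0.12638653814792633)
plane [-1.32754471e-03  1.04252397e-03  6.92766208e+01]
```

```bash
python3 -m inch '[[0,0,0,0,0,1,5],[0,0,0,0,0,2,5],[0,0,0,0,0,3,5],[0,0,0,0,0,3.5,5],[0,0,0,0,0,3.5,5]]'
python3 -m inch '[[0,0,0,0,0,0,40],[0,0,0,0,0,0,40],[0,0,0,0,0,-2,40],[0,0,0,0,0,-15,40],[0,0,0,0,0,-50,40]]'
cat >> h.py <<'E'
def lid(c,lo=50,hi=80):
    q=cloud(c).reshape(-1,3);L=local(q);hsv=cv2.cvtColor(c['frame'],cv2.COLOR_RGB2HSV).reshape(-1,3)
    m=(L[:,2]>lo)&(L[:,2]<hi)&(hsv[:,1]<50)&(hsv[:,2]>110)&(np.hypot(L[:,0],L[:,1])<120)
    print(m.sum(),cv2.minAreaRect(L[m,:2].astype(np.float32)))
    for x,y in((-43,55),(-43,-55),(43,55),(43,-55)):
        k=m&(np.hypot(L[:,0]-x,L[:,1]-y)<9); print((x,y),k.sum(),np.median(L[k,2]).round(1) if k.any() else '')
E
python3 - <<'E'
from h import *
c=cam('wrist'); lid(c); go(W(43,55,80),np.radians(103.1)); print(r.get_state()['width'])
E
```

```text
time_s: 18.25
tool_pos: [491.8, -31.1, 72.7]
ee_rot: [0.0, 0.993, 0.115, 0.001]
wrist_force: [-0.2, 1.1, 9.4]
width: 16.5
time_s: 18.75
tool_pos: [490.4, -31.0, 121.3]
ee_rot: [-0.0, 0.993, 0.115, -0.002]
wrist_force: [0.5, -0.0, 0.3]
width: 39.9
39276 ((0.8141059875488281, -0.7075729370117188), (194.5164031982422, 122.58679962158203), 89.95193481445312)
(-43, 55) 137 67.5
(-43, -55) 186 67.5
(43, 55) 434 67.2
(43, -55) 512 67.2
shift [ 40.6 -55.5  47.1]
turn [ 4.00e-03  1.00e-03 -3.14e+00]
turn [ 0.001 -0.003  0.002]
39.70620648103867
```

```bash
python3 -m inch '[[0,0,0,20,-28,0,0],[0,0,0,41,-55.5,0,0],[0,0,0,41,-55.5,10,0],[0,0,0,41,-55.5,30,0],[0,0,0,41,-55.5,45,0]]'
python3 -m inch '[[0,0,0,0,0,3,0],[0,0,0,0,0,6,0],[0,0,0,0,0,8,0],[0,0,0,0,0,10,0],[0,0,0,0,0,12,0]]'
python3 -m inch '[[0,0,0,0,0,1.5,0],[0,0,0,0,0,3,0],[0,0,0,0,0,4.5,0],[0,0,0,0,0,6,0],[0,0,0,0,0,7,0]]'
```

```text
time_s: 19.3
tool_pos: [518.4, 32.4, 76.5]
ee_rot: [0.0, 0.993, 0.115, -0.0]
wrist_force: [0.1, -0.4, 0.6]
width: -0.0
time_s: 19.8
tool_pos: [518.7, 32.2, 65.7]
ee_rot: [0.0, 0.993, 0.115, 0.0]
wrist_force: [-2.4, -1.0, 6.9]
width: -0.3
time_s: 20.3
tool_pos: [519.0, 32.3, 58.7]
ee_rot: [0.0, 0.993, 0.115, 0.0]
wrist_force: [-3.0, -1.8, 18.9]
width: -0.2
```

Run:
```python
from h import *
go(W(43,55,54.5),np.radians(103.1)); print(tool()[0],r.get_state()['wrist_force'])
```

```text
shift [0.2 0.3 4.2]
turn [ 1.000e-03  0.000e+00 -3.139e+00]
turn [ 0.    -0.001  0.002]
[518.97017197  32.31116371  58.67277642] [-3.04281072 -1.84437535 18.93865817]
```

```bash
python3 -m inch '[[0,0,0,0,0,1,0],[0,0,0,0,0,2,0],[0,0,0,0,0,3,0],[0,0,0,0,0,3.5,0],[0,0,0,0,0,3.5,0]]'
python3 - <<'E'
from h import *
c=cam('wrist'); lid(c); print(tool()[0],r.get_state()['wrist_force'])
E
```

```text
time_s: 20.8
tool_pos: [520.7, 32.4, 56.5]
ee_rot: [0.0, 0.993, 0.115, 0.003]
wrist_force: [2.7, 0.1, 33.6]
width: 0.5
28486 ((8.25628662109375, -2.2957916259765625), (118.9929428100586, 195.5157928466797), 0.05948338285088539)
(-43, 55) 0 
(-43, -55) 0 
(43, 55) 4 54.8
(43, -55) 756 55.9
[520.76060666  32.42625537  56.4845133 ] [ 2.66705064  0.55906495 33.26418831]
```

```bash
python3 -m inch '[[0,0,0,0,0,-5,0],[0,0,0,0,0,-25,0],[0,0,0,-20,25,-55,0],[0,0,0,-60,30,-75,0],[0,0,0,-86,0,-75,0]]'
python3 - <<'E'
from h import *
c=cam('wrist'); lid(c,48); go(W(-43,55,75),np.radians(103.1)); print(tool()[0])
E
```

```text
time_s: 21.35
tool_pos: [434.4, 9.0, 131.8]
ee_rot: [0.001, 0.994, 0.112, 0.002]
wrist_force: [1.7, 1.8, -2.0]
width: 0.3
43017 ((-0.48926544189453125, -2.0971908569335938), (129.15155029296875, 195.13180541992188), 0.1579398810863495)
(-43, 55) 366 62.7
(-43, -55) 438 62.7
(43, 55) 508 55.9
(43, -55) 561 56.0
shift [ 5.7  3.6 55.9]
turn [-3.00e-03 -3.00e-03 -3.14e+00]
turn [-0.002  0.002  0.002]
[429.23319601  14.6215291  130.88530105]
```

```bash
python3 -m inch '[[0,0,0,0,0,10,0],[0,0,0,0,0,30,0],[0,0,0,0,0,50,0],[0,0,0,0,0,58,0],[0,0,0,0,0,60,0]]'
python3 - <<'E'
from h import *
go(W(-43,55,54.5),np.radians(103.1)); print(tool()[0],r.get_state()['wrist_force'])
E
```

```text
time_s: 21.9
tool_pos: [434.7, 12.7, 69.3]
ee_rot: [-0.0, 0.993, 0.115, -0.001]
wrist_force: [0.0, 0.1, 0.2]
width: 0.1
shift [ 0.7  0.4 14.8]
turn [-2.000e-03 -1.000e-03 -3.139e+00]
turn [-0.     0.001  0.002]
[434.67153115  12.69888484  69.28386738] [0.04569431 0.06404669 0.19097183]
```

```bash
python3 -m inch '[[0,0,0,0,0,3,0],[0,0,0,0,0,6,0],[0,0,0,0,0,8,0],[0,0,0,0,0,9.5,0],[0,0,0,0,0,11,0]]'
python3 -m inch '[[0,0,0,0,0,1,0],[0,0,0,0,0,2,0],[0,0,0,0,0,3,0],[0,0,0,0,0,4,0],[0,0,0,0,0,4,0]]'
```

```text
time_s: 22.4
tool_pos: [434.9, 12.6, 59.1]
ee_rot: [-0.0, 0.993, 0.115, 0.0]
wrist_force: [-2.3, -0.4, 4.7]
width: -0.1
time_s: 22.9
tool_pos: [435.1, 12.7, 55.0]
ee_rot: [-0.0, 0.993, 0.115, 0.0]
wrist_force: [-0.7, 0.1, 9.1]
width: 0.1
```

```bash
python3 -m inch '[[0,0,0,0,0,0.5,0],[0,0,0,0,0,1,0],[0,0,0,0,0,1.2,0],[0,0,0,0,0,1.2,0],[0,0,0,0,0,1.2,0]]'
python3 -m inch '[[0,0,0,0,0,-10,0],[0,0,0,0,0,-40,0],[0,0,0,0,20,-75,0],[0,0,0,0,60,-75,0],[0,0,0,0,110,-75,0]]'
python3 - <<'E'
from h import *
c=cam('wrist'); lid(c,48); go(W(-43,-55,75),np.radians(103.1)); print(tool()[0])
E
```

```text
time_s: 23.4
tool_pos: [435.1, 12.7, 54.8]
ee_rot: [-0.0, 0.993, 0.115, 0.001]
wrist_force: [-5.4, 0.6, 45.4]
width: -0.0
time_s: 23.9
tool_pos: [460.8, -94.5, 129.6]
ee_rot: [-0.0, 0.993, 0.117, 0.001]
wrist_force: [1.8, 0.2, -1.0]
width: 0.3
41996 ((0.3128318786621094, -1.571868896484375), (195.20159912109375, 126.1842269897461), 89.69751739501953)
(-43, 55) 359 54.6
(-43, -55) 415 54.5
(43, 55) 507 54.5
(43, -55) 570 54.5
shift [  1.1 -10.3  54.3]
turn [-2.000e-03 -8.000e-03  3.136e+00]
turn [ 0.005 -0.002 -0.005]
[ 461.43431041 -104.69415814  129.34708261]
```

All four marks now read level at 54.5 mm (seated is 55). I'll still press the two marks I haven't touched, gently, to make sure.

```bash
python3 -m inch '[[0,0,0,0,0,10,0],[0,0,0,0,0,35,0],[0,0,0,0,0,55,0],[0,0,0,0,0,65,0],[0,0,0,0,0,70,0]]'
python3 -m inch '[[0,0,0,0,0,1.5,0],[0,0,0,0,0,3,0],[0,0,0,0,0,4.5,0],[0,0,0,0,0,5.3,0],[0,0,0,0,0,5.3,0]]'
python3 -m inch '[[0,0,0,0,0,-15,0],[0,0,0,0,0,-50,0],[0,0,0,30,-20,-75,0],[0,0,0,60,-10,-75,0],[0,0,0,86,0,-75,0]]'
python3 -m inch '[[0,0,0,0,0,0,0],[0,0,0,0,0,25,0],[0,0,0,0,0,50,0],[0,0,0,0,0,65,0],[0,0,0,0,0,70,0]]'
python3 -m inch '[[0,0,0,0,0,1.5,0],[0,0,0,0,0,3,0],[0,0,0,0,0,4.5,0],[0,0,0,0,0,5.3,0],[0,0,0,0,0,5.3,0]]'
```

```text
time_s: 24.45
tool_pos: [459.8, -93.8, 57.8]
ee_rot: [-0.0, 0.993, 0.116, -0.001]
wrist_force: [1.1, 0.7, 0.5]
width: 0.1
time_s: 24.95
tool_pos: [460.4, -94.4, 54.9]
ee_rot: [0.0, 0.993, 0.115, 0.001]
wrist_force: [-5.1, 2.1, 35.8]
width: 0.2
time_s: 25.45
tool_pos: [545.6, -73.9, 129.9]
ee_rot: [0.0, 0.993, 0.116, 0.001]
wrist_force: [-0.8, -0.8, -0.2]
width: -0.1
time_s: 25.95
tool_pos: [542.9, -74.7, 57.3]
ee_rot: [-0.0, 0.993, 0.115, -0.001]
wrist_force: [0.5, 0.7, -0.3]
width: -0.0
time_s: 26.45
tool_pos: [544.2, -74.8, 54.9]
ee_rot: [0.0, 0.993, 0.115, 0.001]
wrist_force: [-7.4, 0.8, 31.1]
width: 0.1
```

Both are already hard against the stop. I'll retreat, then make the final check.

```bash
python3 -m inch '[[0,0,0,0,0,-15,0],[0,0,0,0,0,-50,0],[0,0,0,-20,-20,-90,0],[0,0,0,-45,-55,-130,0],[0,0,0,-45,-55,-150,0]]'
python3 -m inch '[[0,0,0,0,0,0,0],[0,0,0,0,0,0,0],[0,0,0,0,0,0,0],[0,0,0,0,0,0,0],[0,0,0,0,0,0,0]]'
python3 - <<'E'
from h import *
c=cam('wrist'); save(c,'w10.png'); lid(c,48)
c=cam('scene'); P=cloud(c); q=P.reshape(-1,3)
print('tumb',P[152,253].round(),'drop',P[146,334].round())
E
```

```text
time_s: 26.95
tool_pos: [485.4, -29.4, 205.5]
ee_rot: [-0.001, 0.993, 0.116, 0.0]
wrist_force: [1.0, 0.1, -0.5]
width: -0.1
time_s: 27.45
tool_pos: [487.3, -31.8, 202.4]
ee_rot: [-0.0, 0.993, 0.115, -0.001]
wrist_force: [-0.7, 0.6, -0.5]
width: 0.2
22143 ((0.1258087158203125, -1.567169189453125), (196.2333526611328, 125.62255096435547), 89.93991088867188)
(-43, 55) 182 54.5
(-43, -55) 219 54.4
(43, 55) 253 54.5
(43, -55) 293 54.3
tumb [766. 152. 170.] drop [ 730. -174.   44.]
```

View pics/w10.png

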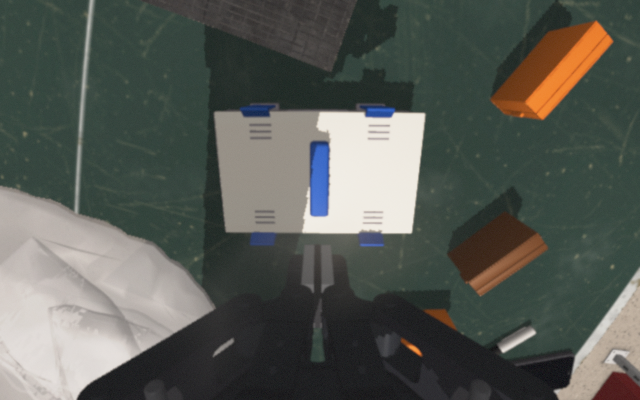

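The lid sits flush under all four clips, at (258,110), (378,112), (263,240) and (371,240). The robot is clear of everything, so I'm handing in.

```bash
python3 -c "
from bench import r
print(r.close_job())"
```

```text
the job is handed in; nothing more can be done
None
```

The slide box and the filter case are packed, the lid is on and flush, and I handed the job in at about 27.5 s. The hand-in reports no verdict.

- **Packing:** I stood the grey slide box in the case, tipped it flat, and put the filter case beside it. Before the lid went on, the depth image and picture showed both lying flat. In the case frame the slide box was near y ≈ −56 mm and the filter case near y ≈ +36 mm.
- **Lid:** I laid the lid on the clips and pressed each of the four thumb marks with the closed fingers. Two presses, one on each long side, brought the whole lid down. Pressing the other two marks only met the hard stop. The highest wrist force I read was 45 N, against the 90 N limit.
- **Last checks:** All four marks read 54.3–54.5 mm above the table (seated is 55 mm). The lid's middle was within about 2 mm of the case's middle, all four clips looked closed over its edge, and the robot was clear of everything.
- **Disagreed or not checked:**
  - After the first press, its side read 56 mm until the other side went down, then 54.5 mm.
  - Single depth points on the tumbler and the dropper bottle matched the start to about 4 mm.
  - I did not measure the tape roll again, but the arm never went close to it.

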